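# Change over the tray sealer

### The job

Clear the tray sealer and set it up for the next batch. First turn the mode selector to off (open circle); with it off, lift every sealed pack out of the nests and lay them all flat, side by side and not on top of one another, in the blue tote. Then, still off, set the dwell dial to three pips and push the empty shuttle fully home under the press head, and last turn the mode selector to sealing (two pips); leave the tape, screwdriver and carton where they are.

Things in the scene. Friction and masses are not known exactly. Their poses are not given: they have to be found in the camera images.
- sealer: Bench-top tray sealer, fixed, white. Origin on the table, under the middle of its four nests when the shuttle is fully out; x points away from the operator (robot), y to the operator's left, z up. Console along the operator's side: top 62 mm above the table, x -205 to -110 mm, y -400 to +160 mm. A duct 70 mm high runs along the back (x +120 to +155 mm).
- press_head (a point): Middle of the underside of the white press head over the right-hand end of the sealer, 133 mm above the table; axes as the sealer's. The head is 240 mm (x) by 215 mm (y) and 112 mm high, with an air cylinder 55 mm high on top, and stands on four posts.
- mode (a joint): Mode selector, the console's left-hand knob: three click-stops, 0 = open circle (off), 0.698 = one pip (warm-up), 1.396 rad = two pips (sealing), with end stops at 0 and 1.396. Grows clockwise seen from above. A detent (about 0.1 N m to pass) pulls it into the nearest stop and holds it. At 0.698 its white index points along the sealer's x; at 0, 40 degrees to the left of that.
- mode_grip (a point): On the axis of the mode selector at the height to grip, 96 mm above the table. x points along the grip bar to its white index end and turns with the knob. Grey bar 44 mm long (20 mm behind to 24 mm ahead of the axis), 12 mm wide, from 22 mm below to 4 mm above this point; under it a skirt 40 mm across, 8 mm high, on a black dial plate 76 mm across, its top 30 mm below this point.
- dwell (a joint): Dwell dial, the console's right-hand knob, 130 mm right of the mode selector: four click-stops 40 degrees apart with one to four pips: 0 = one, 0.698 = two, 1.396 = three, 2.094 rad = four pips; end stops at 0 and 2.094. Grows clockwise seen from above; same detent as the mode selector. At 1.047, midway between two and three pips, the white index would point along the sealer's x.
- dwell_grip (a point): On the axis of the dwell dial, 96 mm above the table; same grip bar, skirt, plate and axes as at mode_grip.
- shuttle (a joint): Position of the nest shuttle, m: 0 = fully out (as it starts), 0.220 = fully home against its stop under the press head. It slides along the sealer's -y (to the operator's right) with about 3 N of friction and stays where it is left.
- shuttle_handle (a point): Middle of the arched pull handle on the left-hand end of the shuttle, 110 mm above the table: a round dark bar of 12 mm diameter, 90 mm long along the sealer's x, 32 mm above the shuttle plate; pinch it from above across the sealer's y. With the shuttle home it stands 88 mm left of the press head's face.
- shuttle_deck (a point): Middle of the four nests on the top face of the aluminium shuttle plate, 78 mm above the table; axes as the sealer's. The plate is 180 mm (x) by 280 mm (y: -100 to +180 mm). Nests: pockets 44 mm (x) by 66 mm (y), 18 mm deep, centred at x = -44 and +44 mm, y = -46 and +46 mm.
- tote: Open blue plastic tote, loose, 0.9 kg, 240 mm (x) by 260 mm (y) outside, walls 5 mm thick (lip 5 mm wider outside) and 70 mm high, inner floor 5 mm up. Origin under its centre on its underside, z up. Starts empty.
- tape: Bystander: roll of paper tape lying flat, 96 mm outside diameter, 24 mm high; origin under its centre.
- driver: Bystander: screwdriver with a black handle, 200 mm long, lying along its x; origin at the middle of its length, on the table.
- carton: Bystander: closed cardboard carton 90 x 130 x 60 mm; origin under its centre.
- pack1: Sealed clear clamshell pack, grey unit inside, 0.08 kg (may be absent). Long axis its x, short its y. From the underside up: lower half 62 x 40, 16 mm high; rim 84 x 62, 3 mm thick; upper half 66 x 44, 22 mm high. Origin at the centre of its underside. Starts in a nest, long axis along the sealer's y, rim on the shuttle plate, upper half standing free to be gripped across its 44 mm.
- pack1_mid (a point): Middle of pack 1, 20.5 mm above its underside.
- pack2: Sealed clear clamshell pack, grey unit inside, 0.08 kg (may be absent). Long axis its x, short its y. From the underside up: lower half 62 x 40, 16 mm high; rim 84 x 62, 3 mm thick; upper half 66 x 44, 22 mm high. Origin at the centre of its underside. Starts in a nest, long axis along the sealer's y, rim on the shuttle plate, upper half standing free to be gripped across its 44 mm.
- pack2_mid (a point): Middle of pack 2, 20.5 mm above its underside.
- pack3: Sealed clear clamshell pack, grey unit inside, 0.08 kg (may be absent). Long axis its x, short its y. From the underside up: lower half 62 x 40, 16 mm high; rim 84 x 62, 3 mm thick; upper half 66 x 44, 22 mm high. Origin at the centre of its underside. Starts in a nest, long axis along the sealer's y, rim on the shuttle plate, upper half standing free to be gripped across its 44 mm.
- pack3_mid (a point): Middle of pack 3, 20.5 mm above its underside.
- pack4: Sealed clear clamshell pack, grey unit inside, 0.08 kg (may be absent). Long axis its x, short its y. From the underside up: lower half 62 x 40, 16 mm high; rim 84 x 62, 3 mm thick; upper half 66 x 44, 22 mm high. Origin at the centre of its underside. Starts in a nest, long axis along the sealer's y, rim on the shuttle plate, upper half standing free to be gripped across its 44 mm.
- pack4_mid (a point): Middle of pack 4, 20.5 mm above its underside.

How it is judged:
On the way, in this order (a step that is already met when the one before it is completed fails the run):
1. the mode selector is turned to off (open circle) (value of joint mode below 0.12 rad), for 0.3 s.
2. with the selector off, all packs lie flat in the tote, each on its floor (value of joint mode below 0.12 rad and x of pack1_mid in the frame of tote between -0.115 and 0.115 m and y of pack1_mid in the frame of tote between -0.125 and 0.125 m and z of pack1_mid in the frame of tote between 0.0175 and 0.0335 m and angle between the z axis of each of pack1, pack2, pack3, pack4 and the z axis of tote, either way round below 0.15 rad and x of pack2_mid in the frame of tote between -0.115 and 0.115 m and y of pack2_mid in the frame of tote between -0.125 and 0.125 m and z of pack2_mid in the frame of tote between 0.0175 and 0.0335 m and x of pack3_mid in the frame of tote between -0.115 and 0.115 m and y of pack3_mid in the frame of tote between -0.125 and 0.125 m and z of pack3_mid in the frame of tote between 0.0175 and 0.0335 m and x of pack4_mid in the frame of tote between -0.115 and 0.115 m and y of pack4_mid in the frame of tote between -0.125 and 0.125 m and z of pack4_mid in the frame of tote between 0.0175 and 0.0335 m and linear speed of each of pack1, pack2, pack3, pack4 below 0.02 m/s), for 0.3 s.
3. with the selector still off, the dwell dial is at three pips and the shuttle is fully home (value of joint mode below 0.12 rad and value of joint dwell between 1.27626 and 1.51626 rad and value of joint shuttle above 0.212 m), for 0.3 s.
4. the mode selector is turned to sealing (two pips) (value of joint mode above 1.27626 rad), for 0.3 s.
At the end, for the whole second after the job is handed in: Mode selector within 0.12 rad of two pips, dwell dial within 0.12 rad of three pips, shuttle within 8 mm of its stop, every pack flat (within 0.15 rad, either way up) on the floor of the upright tote (height within 8 mm, none on top of another), all at rest (value of joint each of mode, dwell above 1.27626 rad and value of joint dwell below 1.51626 rad and value of joint shuttle above 0.212 m and x of pack1_mid in the frame of tote between -0.115 and 0.115 m and y of pack1_mid in the frame of tote between -0.125 and 0.125 m and z of pack1_mid in the frame of tote between 0.0175 and 0.0335 m and angle between the z axis of each of pack1, pack2, pack3, pack4 and the z axis of tote, either way round below 0.15 rad and x of pack2_mid in the frame of tote between -0.115 and 0.115 m and y of pack2_mid in the frame of tote between -0.125 and 0.125 m and z of pack2_mid in the frame of tote between 0.0175 and 0.0335 m and x of pack3_mid in the frame of tote between -0.115 and 0.115 m and y of pack3_mid in the frame of tote between -0.125 and 0.125 m and z of pack3_mid in the frame of tote between 0.0175 and 0.0335 m and x of pack4_mid in the frame of tote between -0.115 and 0.115 m and y of pack4_mid in the frame of tote between -0.125 and 0.125 m and z of pack4_mid in the frame of tote between 0.0175 and 0.0335 m and linear speed of each of pack1, pack2, pack3, pack4 below 0.02 m/s and angle between tote's own z axis and vertical below 0.05 rad); the robot touches nothing.
It fails at once if a pack is handled while the mode selector is not off (value of joint mode above 0.2 rad and (contact force between the fingers and pack1 above 0.5 N or contact force between the fingers and pack2 above 0.5 N or contact force between the fingers and pack3 above 0.5 N or contact force between the fingers and pack4 above 0.5 N)).
It fails at once if the tape is disturbed (distance of tape from where it was at the start of the episode above 0.03 m).
It fails at once if the driver is disturbed (distance of driver from where it was at the start of the episode above 0.03 m).
It fails at once if the carton is disturbed (distance of carton from where it was at the start of the episode above 0.03 m).
Of pack1, pack2, pack3, pack4 only 3 to 4 are there at a start; the rules pass over those that are not, and their reading is None.
At some moment in a run one of tote may be knocked a few centimetres aside while the robot is not near it.
Once in a run the grip may slacken for a moment while it holds something.
It also fails if it takes over 210 s, if anything falls off the work surface, if the arm or the gripper's body presses on something with over 40 N, if the wrist force passes 120 N, or if a joint passes its speed limit or range.

### The arm

A 6-joint arm with a two-finger parallel gripper is mounted at the origin on the work surface. World frame = base frame: x ahead of the robot, y to its left, z up, the work surface at z = 0. Lengths are in m, angles in rad, forces in N, time in s.
With the tool pointing down it reaches from about 0.35 to 0.975 m from the base axis. Payload 4.9 kg.
Tool frame: the origin (TCP) lies at the very end of the fingers, on their centre line; the grasp point (between the pads) lies ctrl.hold_point_z behind it (ctrl.hold_point_z is the distance from the TCP to the grasp point, in m); z points along the fingers, y is the line along which they close (so a half turn about z gives the same grasp; the last joint's range is limited). The gripper opens to 85 mm and grips with 20 to 120 N. Pads are 22 mm wide; open, the fingers measure 114 mm over their backs; the gripper's body (76 mm by 85 mm) begins 54 mm behind the grasp point. The pads swing forward as they close: fully open they stand 13 mm farther back than shut.
Start: joints at [1.189, 0.053, 1.613, -0, 1.476, -0.119], TCP at [0.162, 0.604, 0.196] pointing down, gripper open.
Joint ranges: [-3.01, 3.01], [-1.01, 2.22], [0.06, 2.58], [-1.02, 4.17], [0.09, 2.62], [-3.14, 3.14]. Speed limits (rad/s): [2.57, 2.57, 3.14, 3.14, 3.14, 3.14].

### API

Orientations are given as a rotation vector (axis times angle).
In Python, from station import ctrl gives the robot as it stands. The module is installed in compiled form; this text tells all that it offers.
- The arm moves only by the tool jog_arm, never from a script. Its argument "deltas" is a list of rows, each a list of 3 entries, a list of its own where there are three numbers: the closure, from -1 (fully open) to 1 (shut), then the shift along the world's x, y, z scaled (see below), then the turn, a rotation vector about the world's x, y, z scaled (see below). A call has 1 to 12 rows; each row is the pose to reach, as a shift and turn from the pose commanded when the call began, turning the shorter way round; what a row does not reach only later rows make up. The controller multiplies each number of a shift by 0.4 m and each number of a turn by 180 degrees. A row lasts 1/12 s, in which the tool goes at most 41.7 mm and 7.16 degrees, less where a joint would pass 70% of its speed; a pose out of reach is approached as far as the arm can. A call with a number of a shift or a turn outside -1 to 1 is refused whole. A call with a gripper value outside its range is refused whole. The fingers move at their own pace and stop on an object; "squeeze" is the grip in N (left out, the last holds). Time passes only in rows, so rows that repeat a pose let the fingers close. It gives the time, the measured TCP pose, the force, the opening and the grip force at its end, in the units of the state.
- ctrl.get_obs(): the state, without advancing time (a new reading comes with each control period).
- ctrl.get_image(name): name is "scene" or "side" or "wrist"; returns the picture (384x512x3 uint8, red, green, blue); there is no depth.
- ctrl.get_calibration(name): a dict with "K" (3x3 intrinsics, pixels), "extrinsics" (4x4, takes a point from world to camera coordinates). Camera axes: x right, y down, z forward; pixel columns grow to the right and rows downward; lengths in m; the calibration is good to about 2 mm. A picture is of the moment at which its call begins: read the wrist's pose just before it. get_calibration takes no time and is no camera call; for the wrist camera it gives the pose at the moment of the call.
- ctrl.finish_job(): hands the job in; it is judged then, once.
The state is a dict: "t": time; "q": joint angles; "dq": joint speeds; "effort": joint torques, N m; "tool_pos": TCP position; "tool_rot": TCP orientation; "contact_force": force on the tool from outside, world axes, zero at the start; "wrist_torque": the same for the moment, N m; "opening": finger opening in m; "grip_force": force on a finger pad.
Only numpy, scipy, OpenCV 4.12 (cv2) and the standard library are available. Lean on these libraries where they do the work, as an engineer would, in place of code of your own. Each camera call takes 0.05 s, during which the arm holds its last target. There are 200 camera calls.

## Working session

There is one attempt and no reset: what is moved stays moved. The work goes in short steps, Python scripts to look and compute and a tool call to move; the robot and the scene stay as the last step left them, time stands still between calls to the robot, and variables do not carry over. Pictures are saved under pics/ and viewed, at most 14 in all, crops included, and the job is handed in when it is done.

Besides the shell and the picture viewer there is one more tool, called as a command line: name --argument value ..., lists and objects as JSON in quotes. jog_arm: Moves the arm, as the interface text tells. Its arguments: {"type":"object","properties":{"deltas":{"type":"array","items":{"type":"array"}},"squeeze":{"type":"number"}},"required":["deltas"]}

```bash
mkdir -p pics; python3 - <<'E'
from station import ctrl
import cv2,numpy as np
print(ctrl.get_obs(), ctrl.hold_point_z)
for n in("scene","side"):
    im=ctrl.get_image(n); c=ctrl.get_calibration(n); print(n,c)
    cv2.imwrite(f"pics/{n}0.png",cv2.resize(im[:,:,::-1],(800,600),interpolation=cv2.INTER_CUBIC))
E
```

```text
{'t': 0.0, 'q': array([ 1.18899546e+00,  5.33760884e-02,  1.61430380e+00,  4.14851092e-05,
        1.47601123e+00, -1.19005793e-01]), 'dq': array([ 3.36949350e-04,  1.75446576e-04, -4.49225393e-05, -4.84170912e-04,
       -1.32305800e-03, -1.55638863e-03]), 'effort': array([-2.03706964e-03, -3.93680155e+01, -3.70176351e+01, -2.12363634e-04,
        7.12972018e-03, -1.94181627e-05]), 'tool_pos': array([0.16208999, 0.60288883, 0.19504533]), 'tool_rot': array([-0.41154331, -3.11395379,  0.00317681]), 'contact_force': array([-0.39793399,  0.17934793, -0.95696549]), 'wrist_torque': array([-0.00056847, -0.04086591,  0.0366244 ]), 'grip_force': 0.0, 'opening': 0.08574374497069608} 0.0187
scene {'K': array([[405.84679676,   0.        , 250.46627934],
       [  0.        , 405.84679676, 192.56071938],
       [  0.        ,   0.        ,   1.        ]]), 'extrinsics': array([[-0.79805221,  0.60227425,  0.01945245,  0.4415035 ],
       [ 0.40981434,  0.56613101, -0.71522576, -0.11930269],
       [-0.44177469, -0.56281561, -0.69862273,  1.48311407],
       [ 0.        ,  0.        ,  0.        ,  1.        ]])}
side {'K': array([[362.00494912,   0.        , 255.19181293],
       [  0.        , 362.00494912, 199.13790038],
       [  0.        ,   0.        ,   1.        ]]), 'extrinsics': array([[-0.91819444, -0.39606163, -0.00735939,  0.45038648],
       [-0.28082072,  0.66390855, -0.69308381,  0.22716504],
       [ 0.27938987, -0.63431903, -0.72081944,  0.806653  ],
       [ 0.        ,  0.        ,  0.        ,  1.        ]])}
```

View pics/scene0.png

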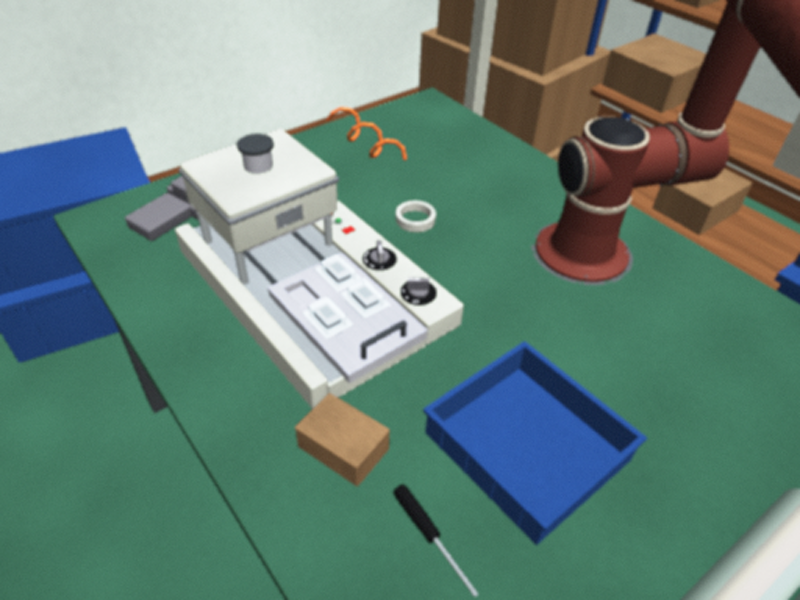

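View pics/side0.png

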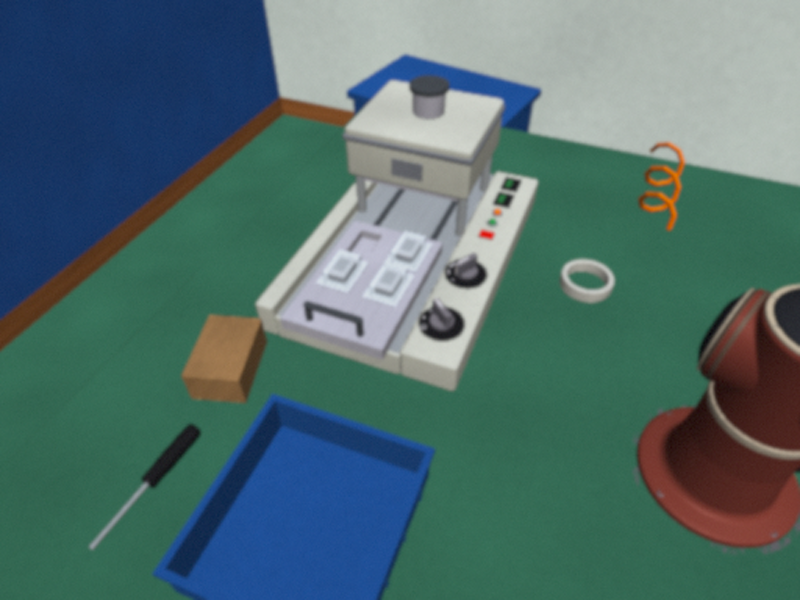

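The scene shows the sealer with three packs (the far-right nest, at +x and −y, is empty), the mode knob nearest the tote, and the handle at scene (385,340) and side (333,318). The tote is at scene (535,440). I'll fit rough poses from corners first.

```bash
cat > h.py <<'E'
from station import ctrl
import cv2,numpy as np
from scipy.optimize import least_squares
from scipy.spatial.transform import Rotation as R
def proj(c,P):
    P=np.atleast_2d(P); q=P@c["extrinsics"][:3,:3].T+c["extrinsics"][:3,3]
    q=q@c["K"].T; return q[:,:2]/q[:,2:]
def ray(c,uv,z):
    E=c["extrinsics"]; o=-E[:3,:3].T@E[:3,3]
    uv=np.atleast_2d(uv); d=(np.linalg.inv(c["K"])@np.c_[uv,np.ones(len(uv))].T).T@E[:3,:3]
    z=np.broadcast_to(z,len(uv)); return o+d*((z-o[2])/d[:,2])[:,None]
def T(p,P):
    P=np.atleast_2d(P); c,s=np.cos(p[2]),np.sin(p[2])
    return np.c_[P[:,0]*c-P[:,1]*s+p[0],P[:,0]*s+P[:,1]*c+p[1],P[:,2]]
def fit(obs,p0,loss="soft_l1"):  # obs: list of (cal, local pts, uv)
    f=lambda p:np.concatenate([(proj(c,T(p,L))-uv).ravel() for c,L,uv in obs])
    r=least_squares(f,p0,loss=loss); return r.x,f(r.x).reshape(-1,2)
def crop(im,x,y,w,h,k,name):
    cv2.imwrite(name,cv2.resize(im[y:y+h,x:x+w,::-1],None,fx=k,fy=k,interpolation=cv2.INTER_CUBIC))
E
python3 - <<'E'
from h import *
S=ctrl.get_calibration("scene");D=ctrl.get_calibration("side")
np.set_printoptions(precision=3,suppress=True)
L=np.array([[-.205,.16,.062],[-.09,.18,.078],[.09,.18,.078],[.09,-.1,.078]])
o=[(S,L,np.array([[462,306],[427,335],[349,375],[270,290]])*.64),
   (D,L[:3],np.array([[458,368],[382,352],[280,315]])*.64)]
p,r=fit(o,[.6,.0,0]);print(p,r)
print("tote",ray(S,np.array([[525,346],[643,437],[538,541],[426,411]])*.64,.07))
print("tote side",ray(D,np.array([[275,398],[433,450],[160,575]])*.64,.07))
print("tape",ray(S,np.array([[416,213]])*.64,.02),"carton",ray(S,np.array([[343,427]])*.64,.06),"drv",ray(S,np.array([[402,490],[475,593]])*.64,.01))
print("modeknob",ray(S,np.array([[418,289]])*.64,.09),ray(D,np.array([[440,317]])*.64,.085))
print("dwell",ray(S,np.array([[379,254]])*.64,.09),ray(D,np.array([[465,267]])*.64,.085))
print(T(p,[[0,0,0],[-.11,.1,0]]))
E
```

```text
[ 0.594 -0.138  0.019] [[ 1.714 -1.635]
 [ 0.4   -3.622]
 [-0.059 -0.036]
 [-1.886 -1.905]
 [-0.831  0.725]
 [-0.249 -1.269]
 [-0.462  1.948]]
tote [[0.377 0.173 0.07 ]
 [0.364 0.427 0.07 ]
 [0.631 0.447 0.07 ]
 [0.617 0.178 0.07 ]]
tote side [[0.608 0.176 0.07 ]
 [0.369 0.166 0.07 ]
 [0.598 0.438 0.07 ]]
tape [[ 0.241 -0.315  0.02 ]] carton [[0.743 0.117 0.06 ]] drv [[0.716 0.244 0.01 ]
 [0.731 0.434 0.01 ]]
modeknob [[ 0.455 -0.046  0.09 ]] [[ 0.441 -0.053  0.085]]
dwell [[ 0.454 -0.177  0.09 ]] [[ 0.443 -0.182  0.085]]
[[ 0.594 -0.138  0.   ]
 [ 0.482 -0.04   0.   ]]
```

jog_arm --deltas '[[-1,[0.1,-0.2,0.3],[0,0,-0.1]],[-1,[0.425,-0.875,0.5],[0,0,-0.416]],[-1,[0.425,-0.875,0.5],[0,0,-0.416]],[-1,[0.425,-0.875,0.5],[0,0,-0.416]],[-1,[0.425,-0.875,0.5],[0,0,-0.416]],[-1,[0.425,-0.875,0.5],[0,0,-0.416]],[-1,[0.425,-0.875,0.5],[0,0,-0.416]],[-1,[0.425,-0.875,0.5],[0,0,-0.416]],[-1,[0.425,-0.875,0.5],[0,0,-0.416]],[-1,[0.425,-0.875,0.5],[0,0,-0.416]],[-1,[0.425,-0.875,0.5],[0,0,-0.416]],[-1,[0.425,-0.875,0.5],[0,0,-0.416]]]'

```text
t: 1.1
tool_pos: [0.3343, 0.2507, 0.3992]
tool_rot: [2.227, 2.212, 0.007]
contact_force: [-0.9, 0.3, 0.4]
opening: 0.0852
grip_force: 0.0
```

jog_arm --deltas '[[-1,[0.425,-0.82,0],[0,0,0]],[-1,[0.425,-0.82,0],[0,0,0]],[-1,[0.425,-0.82,0],[0,0,0]],[-1,[0.425,-0.82,0],[0,0,0]],[-1,[0.425,-0.82,0],[0,0,0]],[-1,[0.425,-0.82,0],[0,0,0]],[-1,[0.425,-0.82,0],[0,0,0]],[-1,[0.425,-0.82,0],[0,0,0]],[-1,[0.425,-0.82,0],[0,0,0]],[-1,[0.425,-0.82,0],[0,0,0]],[-1,[0.425,-0.82,0],[0,0,0]],[-1,[0.425,-0.82,0],[0,0,0]]]'

```text
t: 2.1
tool_pos: [0.5022, -0.0737, 0.3955]
tool_rot: [-2.218, -2.222, 0.001]
contact_force: [0.1, 1.1, 0.3]
opening: 0.0858
grip_force: 0.0
```

```bash
python3 - <<'E'
from h import *
o=ctrl.get_obs();print(o)
c=ctrl.get_calibration("wrist");im=ctrl.get_image("wrist");print(c)
np.savez("w1.npz",im=im,**c)
crop(im,0,0,512,384,1.5625,"pics/w1.png")
E
```

```text
{'t': 2.1, 'q': array([-2.92835392e-01, -2.65159276e-01,  1.58215139e+00,  5.78734592e-04,
        1.82633257e+00, -2.94573918e-01]), 'dq': array([ 0.02131097, -0.02490975, -0.00163083, -0.00362383, -0.00088944,
       -0.00138788]), 'effort': array([-9.03549045e-01, -2.54544193e+01, -3.78325796e+01, -3.66031285e-02,
       -2.88364379e-02, -2.20868256e-03]), 'tool_pos': array([ 0.50219726, -0.073731  ,  0.39550263]), 'tool_rot': array([-2.21808207e+00, -2.22226560e+00,  5.08658085e-04]), 'contact_force': array([0.08223803, 1.05058157, 0.27739535]), 'wrist_torque': array([-0.02758867, -0.02283241,  0.01580577]), 'grip_force': 0.0, 'opening': 0.08580670348646068}
{'K': array([[297.5046374 ,   0.        , 258.08909199],
       [  0.        , 297.5046374 , 192.95980708],
       [  0.        ,   0.        ,   1.        ]]), 'extrinsics': array([[ 0.99999623,  0.00175842, -0.00211089, -0.50119661],
       [ 0.00226118, -0.96318264,  0.2688384 , -0.16083863],
       [-0.00156044, -0.26884216, -0.96318298,  0.54986249],
       [ 0.        ,  0.        ,  0.        ,  1.        ]])}
```

View pics/w1.png

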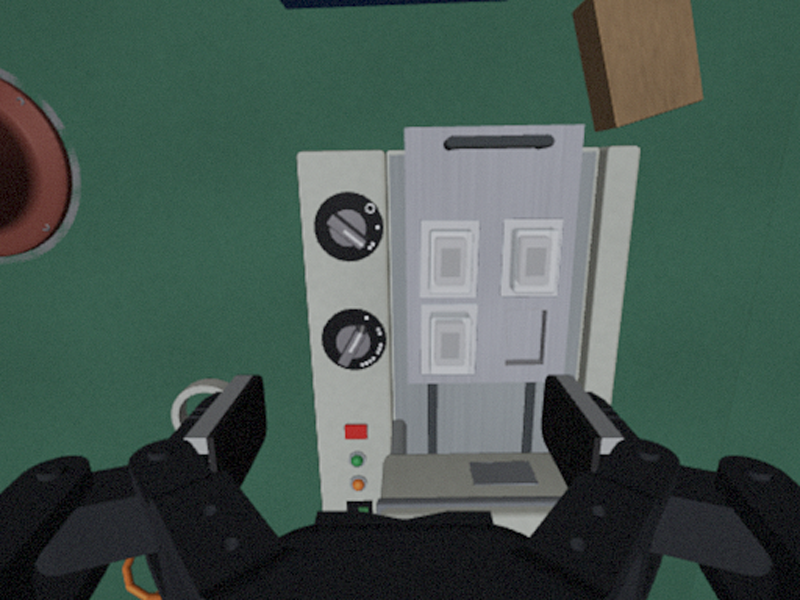

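The view shows three packs at (450,258), (533,257) and (450,338), and an empty nest at (525,340). The mode knob at (348,227) points right and down, which is two pips. The dwell knob at (354,340) points up and right, which is one pip.

```bash
python3 - <<'E'
from h import *
np.set_printoptions(precision=4,suppress=True)
w=np.load("w1.npz");W=dict(K=w["K"],extrinsics=w["extrinsics"])
k=.64
L=np.array([[-.205,.16,.062],[-.11,.16,.062],[-.09,.18,.078],[.09,.18,.078],[-.09,-.1,.078]])
uv=np.array([[298,154],[386,151],[405,127],[583,125],[407,383]])*k
p,r=fit([(W,L,uv)],[.594,-.138,.02]);print(p,r)
S=ctrl.get_calibration("scene")
for n,z,u in [("mode plate",.066,(349,227)),("dwell plate",.066,(354,340)),("mode idx",.1,(362,245)),("mode idx0",.1,(342,231)),("dw idx1",.1,(362,334)),("dw idx0",.1,(348,356)),("handle ends",.116,(447,142)),("h2",.116,(552,141)),("packA",.103,(451,262)),("packB",.103,(535,261)),("packC",.103,(451,345))]:
    P=ray(W,np.array([u])*k,z)[0]; q=P[:2]-p[:2]; c,s=np.cos(p[2]),np.sin(p[2]); print(n,P,"local",c*q[0]+s*q[1],-s*q[0]+c*q[1])
print("nests",T(p,[[-.044,.046,0],[.044,.046,0],[-.044,-.046,0],[.044,-.046,0]]))
im=w["im"]; crop(im,185,70,220,180,3.6,"pics/w1c.png")
E
```

```text
[ 0.5957 -0.1427  0.0174] [[-2.0362 -1.401 ]
 [-0.2069 -0.4434]
 [-0.2842  0.7886]
 [ 1.3845  0.1219]
 [ 0.7376  1.0846]]
mode plate [ 0.4428 -0.0639  0.066 ] local -0.15155626939745748 0.08152331971416614
dwell plate [ 0.4447 -0.1938  0.066 ] local -0.15188276392550032 -0.04837848940411934
mode idx [ 0.4595 -0.0782  0.1   ] local -0.13508361091777024 0.06690128889833137
mode idx0 [ 0.4396 -0.064   0.1   ] local -0.15474781259917728 0.08142063230327483
dw idx1 [ 0.4574 -0.1743  0.1   ] local -0.13888053381977852 -0.02911817559360855
dw idx0 [ 0.4415 -0.1997  0.1   ] local -0.15514084171012402 -0.05426336810778918
handle ends [0.542  0.0205 0.116 ] local -0.05082937279769562 0.16412929154550432
h2 [0.6394 0.0215 0.116 ] local 0.046564892241775825 0.16347142999766956
packA [ 0.5504 -0.095   0.103 ] local -0.04447800827032842 0.048510997640787375
packB [ 0.6362 -0.0938  0.103 ] local 0.04129262678770754 0.04823836637201993
packC [ 0.5531 -0.1855  0.103 ] local -0.04339766526490968 -0.041994867459794534
nests [[ 0.5509 -0.0975  0.    ]
 [ 0.6389 -0.096   0.    ]
 [ 0.5525 -0.1895  0.    ]
 [ 0.6405 -0.188   0.    ]]
```

View pics/w1c.png

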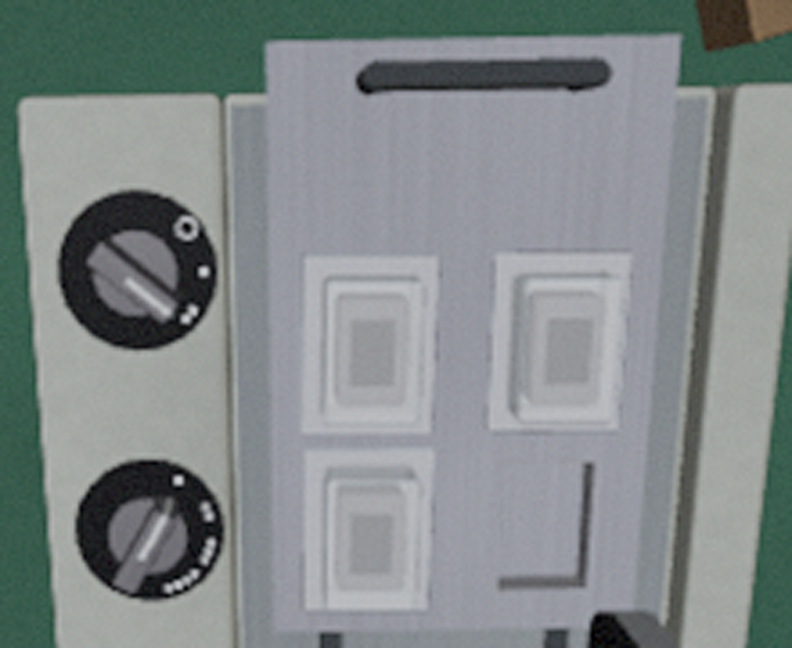

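jog_arm --deltas '[[-1,[-0.1475,0.025,-0.3],[0,0,0.283]],[-1,[-0.1475,0.025,-0.55],[0,0,0.283]],[-1,[-0.1475,0.025,-0.55],[0,0,0.283]],[-1,[-0.1475,0.025,-0.55],[0,0,0.283]],[-1,[-0.1475,0.025,-0.55],[0,0,0.283]],[-1,[-0.1475,0.025,-0.55],[0,0,0.283]],[-1,[-0.1475,0.025,-0.55],[0,0,0.283]],[-1,[-0.1475,0.025,-0.55],[0,0,0.283]],[-1,[-0.1475,0.025,-0.55],[0,0,0.283]],[-1,[-0.1475,0.025,-0.55],[0,0,0.283]],[-1,[-0.1475,0.025,-0.55],[0,0,0.283]],[-1,[-0.1475,0.025,-0.55],[0,0,0.283]]]'

```text
t: 3.15
tool_pos: [0.4441, -0.0645, 0.1776]
tool_rot: [1.049, 2.959, 0.0]
contact_force: [0.8, 0.2, -0.4]
opening: 0.085
grip_force: 0.0
```

```bash
python3 - <<'E'
from h import *
np.set_printoptions(precision=4,suppress=True)
w=np.load("w1.npz");W=dict(K=w["K"],extrinsics=w["extrinsics"])
k=.64
L=[[-.11,.16,.062],[-.09,.18,.078],[.09,.18,.078],[-.09,-.1,.078]]
uv=[[386,151],[405,127],[583,125],[407,383]]
cr=lambda l:[[(185+a/3.6)/k,(70+b/3.6)/k] for a,b in l]
L+=[[x+a*.031,y+b*.042,.081] for x,y in((-.044,.046),(.044,.046),(-.044,-.046)) for a,b in((-1,1),(1,1),(1,-1),(-1,-1))]
uv+=cr([(305,257),(438,257),(432,433),(302,433),(497,254),(632,254),(617,430),(489,430),(305,450),(434,450),(428,609),(304,609)])
p,r=fit([(W,np.array(L),np.array(uv)*k)],[.594,-.138,.02]);print(p,r)
print("mode,dwell,handle",T(p,[[-.152,.081,0],[-.152,-.049,0],[0,.164,0]]))
c=ctrl.get_calibration("wrist");im=ctrl.get_image("wrist");np.savez("w2.npz",im=im,**c)
crop(im,0,0,512,384,1.5625,"pics/w2.png"); print(proj(c,[.4428,-.0639,.1])*1.5625)
E
```

```text
[ 0.5954 -0.1421  0.0145] [[-0.1491 -1.085 ]
 [-0.1793  0.1487]
 [ 1.5224 -0.1651]
 [ 0.3833  0.6163]
 [-0.8436 -0.3243]
 [ 0.2065 -0.8064]
 [ 0.3336  0.0015]
 [ 0.1384  0.429 ]
 [-0.2334 -0.1754]
 [ 0.3366 -0.6584]
 [ 0.5595  0.227 ]
 [-0.2601  0.6554]
 [-0.6815  0.2056]
 [-0.3615 -0.2171]
 [-0.0918  0.7098]
 [-0.2688  1.086 ]]
mode,dwell,handle [[ 0.4422 -0.0633  0.    ]
 [ 0.4441 -0.1933  0.    ]
 [ 0.593   0.0219  0.    ]]
[[403.4562 293.5348]]
```

View pics/w2.png

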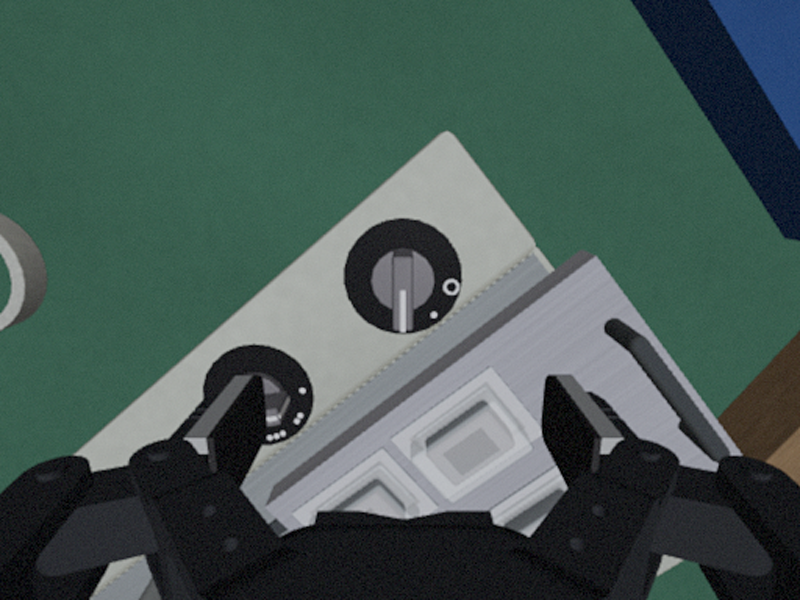

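The bar is at (403,250–332), vertical and centred under the gripper as predicted. I'll descend and grip it.

jog_arm --deltas '[[-1,[0,0,-0.1],[0,0,0]],[-1,[0,0,-0.2],[0,0,0]],[-1,[0,0,-0.241],[0,0,0]],[-1,[0,0,-0.241],[0,0,0]],[1,[0,0,-0.241],[0,0,0]],[1,[0,0,-0.241],[0,0,0]],[1,[0,0,-0.241],[0,0,0]],[1,[0,0,-0.241],[0,0,0]],[1,[0,0,-0.241],[0,0,0]],[1,[0,0,-0.241],[0,0,0]],[1,[0,0,-0.241],[0,0,0]],[1,[0,0,-0.241],[0,0,0]]]' --squeeze 30

```text
t: 4.2
tool_pos: [0.4435, -0.0645, 0.0801]
tool_rot: [1.048, 2.961, 0.0]
contact_force: [-0.5, -0.2, 0.3]
opening: 0.0
grip_force: 0.0
```

```bash
python3 - <<'E'
from h import *
o=ctrl.get_obs();print(o["tool_pos"],o["opening"],o["grip_force"])
im=ctrl.get_image("wrist");s=ctrl.get_image("scene")
a=cv2.resize(im[150:384,100:420],(560,410));b=cv2.resize(s[110:230,190:330],(240*2,410))
cv2.imwrite("pics/w3.png",cv2.resize(np.hstack([a,b])[:,:,::-1],(800,315)))
E
```

```text
[ 0.44345714 -0.06448932  0.08011894] 2.8561910624888398e-05 0.0
```

View pics/w3.png

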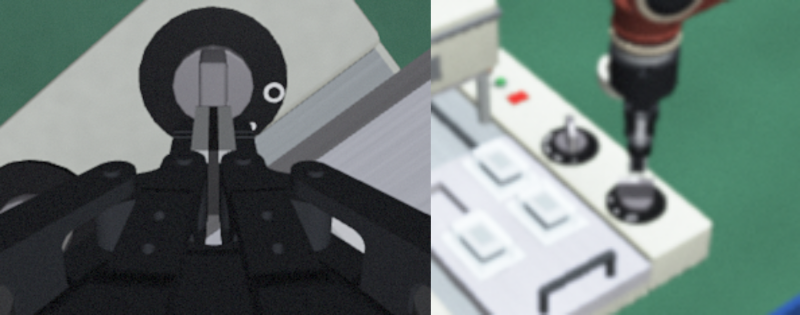

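```bash
python3 - <<'E'
from h import *
np.set_printoptions(precision=1,suppress=True)
t=ctrl.get_obs()["tool_pos"]; W=ctrl.get_calibration("wrist");S=ctrl.get_calibration("scene");D=ctrl.get_calibration("side")
pts=np.array([t,t+[0,0,.0187],t+[0,0,.04]])
print("wristcrop",(proj(W,pts)-[100,150])*[560/320,410/234]*[800/1040,315/410])
print("scenecrop",(proj(S,pts)-[190,110])*[480/140,410/120]*[800/1040,315/410])
print("side800",proj(D,pts)/.64)
im=ctrl.get_image("side");s=ctrl.get_image("scene")
a=cv2.resize(im[130:230,230:330],(400,400),interpolation=2);b=cv2.resize(s[130:210,210:290],(400,400),interpolation=2)
cv2.imwrite("pics/w4.png",np.hstack([a,b])[:,:,::-1])
print((proj(D,pts)-[230,130])*4,(proj(S,pts)-[210,130])*5)
E
```

```text
wristcrop [[213.9  96. ]
 [214.  111.9]
 [214.2 134.7]]
scenecrop [[202.  190.4]
 [202.8 178.8]
 [203.7 165.3]]
side800 [[441.  313.9]
 [441.5 305.8]
 [442.2 296.3]]
[[208.9 283.6]
 [210.3 262.9]
 [212.  238.5]] [[283.  262.7]
 [284.4 240.6]
 [286.1 214.8]]
```

View pics/w4.png

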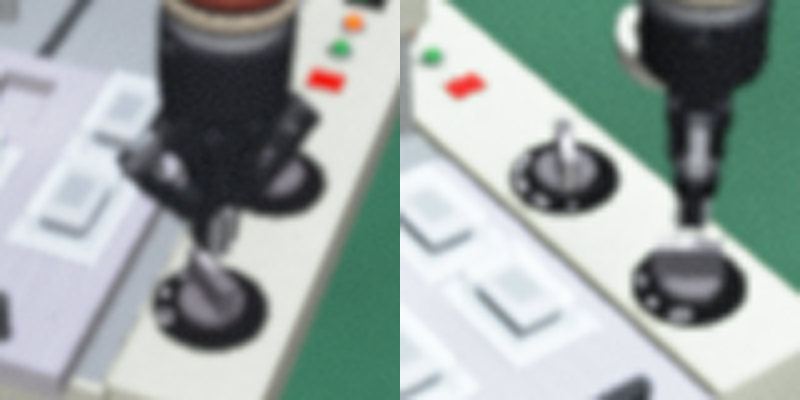

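```bash
python3 - <<'E'
from h import *
im=ctrl.get_image("wrist");s=ctrl.get_image("scene");d=ctrl.get_image("side")
a=cv2.resize(im[150:350,170:340],(510,600),interpolation=2)
b=cv2.resize(s[150:200,240:288],(288,300),interpolation=2);e=cv2.resize(d[175:225,262:310],(288,300),interpolation=2)
cv2.imwrite("pics/w5.png",np.hstack([a,np.vstack([b,e])])[:,:,::-1])
E
```

```text
(no output)
```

View pics/w5.png

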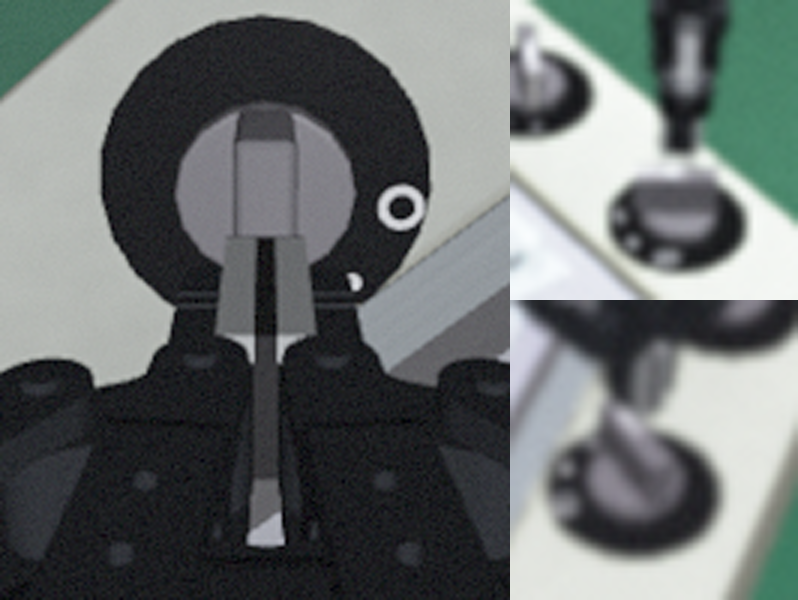

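```bash
python3 - <<'E'
from h import *
np.set_printoptions(precision=4,suppress=True)
S=ctrl.get_calibration("scene");D=ctrl.get_calibration("side")
for z in(.08,.09,.1,.11,.12): print(z,ray(S,[268.7,175.3],z)[0],ray(D,[285.3,193.3],z)[0])
o=ctrl.get_obs();print(o)
E
```

```text
0.08 [ 0.4168 -0.087   0.08  ] [ 0.4455 -0.0929  0.08  ]
0.09 [ 0.4242 -0.0786  0.09  ] [ 0.4426 -0.0833  0.09  ]
0.1 [ 0.4316 -0.0702  0.1   ] [ 0.4396 -0.0738  0.1   ]
0.11 [ 0.4391 -0.0618  0.11  ] [ 0.4367 -0.0642  0.11  ]
0.12 [ 0.4465 -0.0534  0.12  ] [ 0.4338 -0.0547  0.12  ]
{'t': 4.55, 'q': array([-0.3108, -0.2892,  2.1255, -0.    ,  1.3055, -1.201 ]), 'dq': array([ 0.001 ,  0.0001,  0.0008, -0.0002,  0.0005, -0.0004]), 'effort': array([  0.0027, -22.3637, -34.9011,  -0.0002,   0.0009,   0.    ]), 'tool_pos': array([ 0.4433, -0.0645,  0.0798]), 'tool_rot': array([-1.0486, -2.9613,  0.    ]), 'contact_force': array([ 0.3604, -0.2807,  0.2308]), 'wrist_torque': array([ 0.0449, -0.0139,  0.0141]), 'grip_force': 0.0, 'opening': -0.0005099084621211226}
```

The fingertips are closed above the bar. Scene and side triangulation puts them at z≈0.11, about 30 mm higher than the reported TCP. I'll open, go 25 mm lower and retry while watching the force.

jog_arm --deltas '[[-1,[0,0,0],[0,0,0]],[-1,[0,0,0],[0,0,0]],[-1,[0,0,0],[0,0,0]],[-1,[0,0,0],[0,0,0]],[-1,[0,0,0],[0,0,0]],[-1,[0,0,0],[0,0,0]],[-1,[0,0,-0.02],[0,0,0]],[-1,[0,0,-0.035],[0,0,0]],[-1,[0,0,-0.05],[0,0,0]],[-1,[0,0,-0.0625],[0,0,0]],[-1,[0,0,-0.0625],[0,0,0]]]'

```text
t: 5.47
tool_pos: [0.4421, -0.0641, 0.053]
tool_rot: [-1.048, -2.958, 0.0]
contact_force: [-0.9, 0.3, -0.3]
opening: 0.085
grip_force: 0.0
```

jog_arm --deltas '[[1,[0,0,0],[0,0,0]],[1,[0,0,0],[0,0,0]],[1,[0,0,0],[0,0,0]],[1,[0,0,0],[0,0,0]],[1,[0,0,0],[0,0,0]],[1,[0,0,0],[0,0,0]],[1,[0,0,0],[0,0,0]],[1,[0,0,0],[0,0,0]]]' --squeeze 30

```text
t: 6.13
tool_pos: [0.4434, -0.0647, 0.0553]
tool_rot: [1.048, 2.961, -0.001]
contact_force: [-1.5, -0.8, 1.6]
opening: 0.0107
grip_force: 31.6
```

jog_arm --deltas '[[1,[0,0,0],[0,0,0.08]],[1,[0,0,0],[0,0,0.12]],[1,[0,0,0],[0,0,0.16]],[1,[0,0,0],[0,0,0.2]],[1,[0,0,0],[0,0,0.24]],[1,[0,0,0],[0,0,0.28]],[1,[0,0,0],[0,0,0.32]],[1,[0,0,0],[0,0,0.36]],[1,[0,0,0],[0,0,0.4]],[1,[0,0,0],[0,0,0.44]],[1,[0,0,0],[0,0,0.447]],[1,[0,0,0],[0,0,0.447]]]'

```text
t: 7.13
tool_pos: [0.4434, -0.0618, 0.0553]
tool_rot: [-1.117, 2.934, 0.009]
contact_force: [-1.5, 9.3, 5.2]
opening: 0.0107
grip_force: 32.1
```

jog_arm --deltas '[[-1,[0,0,0],[0,0,0]],[-1,[0,0,0],[0,0,0]],[-1,[0,0,0],[0,0,0]],[-1,[0,0,0],[0,0,0]],[-1,[0,0,0],[0,0,0]],[-1,[0,0,0.08],[0,0,0]],[-1,[0,0,0.18],[0,0,0]],[-1,[0,0,0.28],[0,0,0]],[-1,[0,0,0.36],[0,0,0]],[-1,[0,0,0.36],[0,0,0]]]'

```text
t: 7.97
tool_pos: [0.4475, -0.0659, 0.2078]
tool_rot: [-1.108, 2.928, -0.014]
contact_force: [0.7, -0.3, 0.9]
opening: 0.0852
grip_force: 0.0
```

```bash
python3 - <<'E'
from h import *
o=ctrl.get_obs();print(o["tool_pos"],o["tool_rot"],o["q"])
c=ctrl.get_calibration("wrist");im=ctrl.get_image("wrist");np.savez("w6.npz",im=im,**c)
crop(im,0,0,512,384,1.5625,"pics/w6.png")
E
```

```text
[ 0.44747849 -0.06593695  0.20775985] [-1.10766347  2.92781014 -0.01424214] [-3.11004939e-01 -4.00160949e-01  1.99195860e+00 -1.22043308e-04
  1.53534463e+00 -2.60516274e+00]
```

View pics/w6.png

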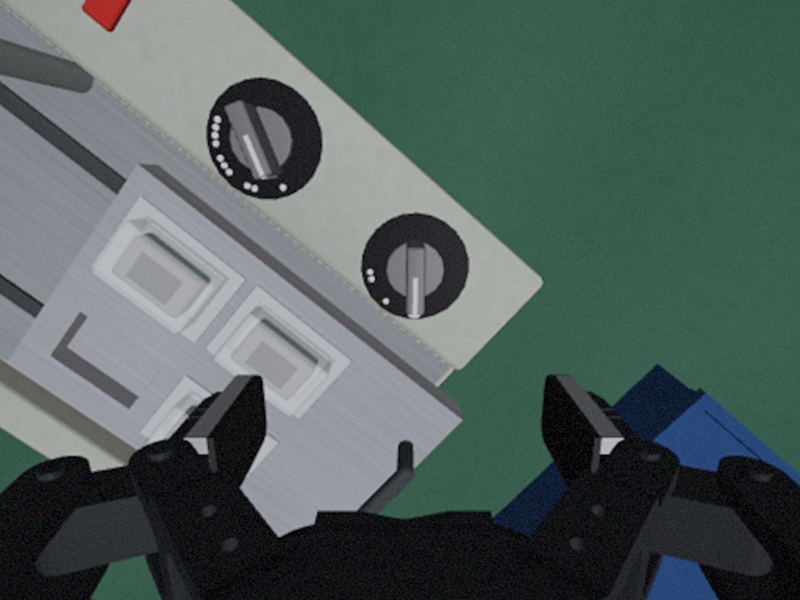

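The index now stands at the open circle, so mode is off. Next I'll go to pack A and write a tote localiser.

jog_arm --deltas '[[-1,[0.135,-0.041,-0.04],[0,0,-0.36]],[-1,[0.135,-0.041,-0.04],[0,0,-0.36]],[-1,[0.135,-0.041,-0.04],[0,0,-0.36]],[-1,[0.135,-0.041,-0.04],[0,0,-0.36]],[-1,[0.135,-0.041,-0.04],[0,0,-0.36]],[-1,[0.135,-0.041,-0.04],[0,0,-0.36]],[-1,[0.135,-0.041,-0.04],[0,0,-0.36]],[-1,[0.135,-0.041,-0.04],[0,0,-0.36]],[-1,[0.135,-0.041,-0.04],[0,0,-0.36]],[-1,[0.135,-0.041,-0.04],[0,0,-0.36]],[-1,[0.135,-0.041,-0.04],[0,0,-0.36]]]'

```text
t: 8.93
tool_pos: [0.4967, -0.0808, 0.1815]
tool_rot: [-0.631, -3.075, -0.0]
contact_force: [0.4, -0.3, -0.2]
opening: 0.0854
grip_force: 0.0
```

jog_arm --deltas '[[-1,[0.134,-0.041,-0.04],[0,0,-0.366]],[-1,[0.134,-0.041,-0.04],[0,0,-0.366]],[-1,[0.134,-0.041,-0.04],[0,0,-0.366]],[-1,[0.134,-0.041,-0.04],[0,0,-0.366]],[-1,[0.134,-0.041,-0.04],[0,0,-0.366]],[-1,[0.134,-0.041,-0.04],[0,0,-0.366]],[-1,[0.134,-0.041,-0.04],[0,0,-0.366]],[-1,[0.134,-0.041,-0.04],[0,0,-0.366]],[-1,[0.134,-0.041,-0.04],[0,0,-0.366]],[-1,[0.134,-0.041,-0.04],[0,0,-0.366]],[-1,[0.134,-0.041,-0.04],[0,0,-0.366]],[-1,[0.134,-0.041,-0.04],[0,0,-0.366]]]'

```text
t: 9.93
tool_pos: [0.5508, -0.0972, 0.1665]
tool_rot: [-2.202, -2.24, 0.0]
contact_force: [0.8, -0.8, 0.3]
opening: 0.0854
grip_force: 0.0
```

```bash
cat > tote.py <<'E'
from h import *
from scipy.optimize import minimize
def tote(p0=(.495,.305,0)):
    c=ctrl.get_calibration("scene"); im=ctrl.get_image("scene").astype(int)
    m=((im[...,2]>im[...,0]+25)&(im[...,2]>im[...,1]+15)).astype(np.uint8)
    n,l,st,ce=cv2.connectedComponentsWithStats(m)
    x=[[sx*.125,sy*.135,z] for sx in(-1,1) for sy in(-1,1) for z in(.066,.07)]+[[sx*.115,sy*.125,0.] for sx in(-1,1) for sy in(-1,1)]
    i=1+np.argmin([np.hypot(*(q-proj(c,[p0[0],p0[1],.03])[0]))-1e-2*s[4] for q,s in zip(ce[1:],st[1:])])
    h=[cv2.convexHull(k) for k in cv2.findContours((l==i).astype(np.uint8),0,1)[0]]
    k=4; M=np.zeros((384*k,512*k),np.uint8); hull=cv2.convexHull(np.vstack(h)); cv2.fillConvexPoly(M,(hull*k+k//2).astype(np.int32),1)
    def f(p):
        N=np.zeros_like(M); q=proj(c,T(p,np.array(x)))*k+k//2
        cv2.fillConvexPoly(N,cv2.convexHull(q.round().astype(np.int32)),1); return float((M^N).sum())/M.sum()
    r=minimize(f,p0,method="Nelder-Mead",options=dict(initial_simplex=np.array(p0)+np.array([[0,0,0],[.02,0,0],[0,.02,0],[0,0,.08]])))
    return r.x,r.fun,st[i]
if __name__=="__main__":
    np.set_printoptions(precision=4,suppress=True); print(tote()); o=ctrl.get_obs();print(o["t"],o["tool_pos"],o["tool_rot"])
E
python3 tote.py
```

```text
(array([0.4896, 0.3032, 0.032 ]), np.float64(0.02676677616142656), array([ 271,  218,  143,  130, 9947], dtype=int32))
9.9833 [ 0.5508 -0.0972  0.1666] [-2.2027 -2.2395  0.0003]
```

jog_arm --deltas '[[-1,[0,0,-0.1],[0,0,0]],[-1,[0,0,-0.2],[0,0,0]],[-1,[0,0,-0.26],[0,0,0]],[-1,[0,0,-0.285],[0,0,0]],[-1,[0,0,-0.285],[0,0,0]],[1,[0,0,-0.285],[0,0,0]],[1,[0,0,-0.285],[0,0,0]],[1,[0,0,-0.285],[0,0,0]],[1,[0,0,-0.285],[0,0,0]],[1,[0,0,-0.285],[0,0,0]],[1,[0,0,-0.285],[0,0,0]],[1,[0,0,-0.285],[0,0,0]]]' --squeeze 40

```text
t: 10.98
tool_pos: [0.5524, -0.0978, 0.0556]
tool_rot: [2.204, 2.235, 0.002]
contact_force: [-2.6, -0.6, 5.8]
opening: 0.0426
grip_force: 41.4
```

jog_arm --deltas '[[1,[0,0,0.05],[0,0,0]],[1,[0,0,0.12],[0,0,0]],[1,[0,0,0.2],[0,0,0]],[1,[0,0,0.28],[0,0,0]],[1,[0,0.05,0.3],[0,0,0]],[1,[0,0.12,0.3],[0,0,0]],[1,[-0.01,0.2,0.3],[0,0,0]],[1,[-0.02,0.29,0.3],[0,0,0]],[1,[-0.03,0.38,0.3],[0,0,0]],[1,[-0.03,0.47,0.3],[0,0,0]],[1,[-0.03,0.56,0.3],[0,0,0]],[1,[-0.03,0.62,0.3],[0,0,0]]]'

```text
t: 11.98
tool_pos: [0.5388, 0.1537, 0.174]
tool_rot: [2.204, 2.238, 0.004]
contact_force: [1.4, 0.1, -0.9]
opening: 0.0426
grip_force: 41.0
```

jog_arm --deltas '[[1,[0,0.08,0],[0,0,0]],[1,[0,0.16,0],[0,0,0]],[1,[0,0.24,0],[0,0,0]],[1,[0,0.32,0],[0,0,0]],[1,[0,0.39,0],[0,0,0]],[1,[0,0.44,0],[0,0,0]],[1,[0,0.47,0],[0,0,0]],[1,[0,0.4975,0],[0,0,0]],[1,[0,0.521,0],[0,0,0]],[1,[0,0.521,0],[0,0,0]]]'

```text
t: 12.82
tool_pos: [0.539, 0.36, 0.1731]
tool_rot: [-2.205, -2.237, -0.001]
contact_force: [0.4, -0.2, -0.2]
opening: 0.0429
grip_force: 47.0
```

```bash
python3 - <<'E'
from h import *
o=ctrl.get_obs();print(o["t"],o["tool_pos"],o["opening"],o["grip_force"])
c=ctrl.get_calibration("wrist");im=ctrl.get_image("wrist");s=ctrl.get_image("scene")
a=cv2.resize(im,(512,384));b=cv2.resize(s[170:370,240:430],(285,384))
cv2.imwrite("pics/w7.png",np.hstack([a,b[:, :]])[:,:,::-1]); np.savez("w7.npz",im=im,**c)
E
```

```text
12.8167 [0.53900236 0.36004512 0.17309259] 0.04289941031707508 46.96796894073486
```

View pics/w7.png

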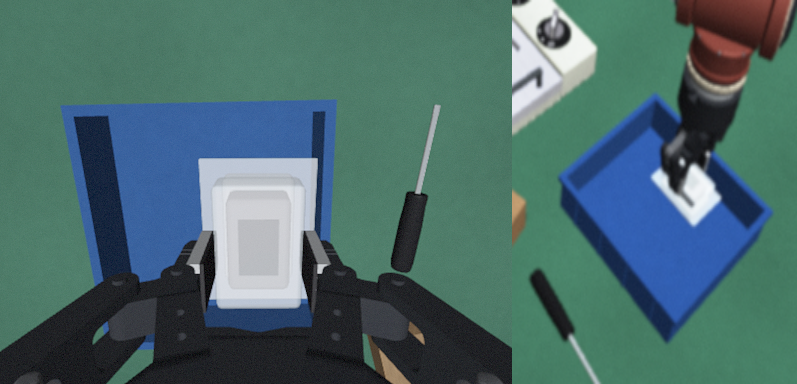

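The pack is held level. The tote's far lip corners are at (63,107) and (336,100) in the wrist image. I'll check those against the localiser.

```bash
python3 - <<'E'
from h import *
w=np.load("w7.npz");W=dict(K=w["K"],extrinsics=w["extrinsics"])
np.set_printoptions(precision=4,suppress=True)
print(ray(W,[[63,107],[336,100]],.07)); print(T((.4896,.3032,.032),[[-.125,.135,.07],[.125,.135,.07]]))
E
```

```text
[[0.3619 0.4275 0.07  ]
 [0.6077 0.4371 0.07  ]]
[[0.3603 0.4341 0.07  ]
 [0.6102 0.4421 0.07  ]]
```

jog_arm --deltas '[[1,[0,-0.01,-0.08],[0,0,0]],[1,[0,-0.01,-0.17],[0,0,0]],[1,[0,-0.01,-0.26],[0,0,0]],[1,[0,-0.01,-0.33],[0,0,0]],[1,[0,-0.01,-0.38],[0,0,0]],[1,[0,-0.01,-0.41],[0,0,0]],[1,[0,-0.01,-0.425],[0,0,0]],[1,[0,-0.01,-0.43],[0,0,0]],[1,[0,-0.01,-0.43],[0,0,0]]]'

```text
t: 13.67
tool_pos: [0.5398, 0.3551, 0.0019]
tool_rot: [2.206, 2.236, 0.002]
contact_force: [-0.2, -0.4, 0.1]
opening: 0.0426
grip_force: 47.0
```

jog_arm --deltas '[[-0.4,[0,0,0],[0,0,0]],[-0.4,[0,0,0],[0,0,0]],[-0.4,[0,0,0],[0,0,0]],[-0.4,[0,0,0],[0,0,0]],[-0.4,[0,0,0.05],[0,0,0]],[-0.4,[0,0,0.13],[0,0,0]],[-0.4,[0,0,0.22],[0,0,0]],[-0.4,[0,0,0.31],[0,0,0]],[-1,[0,0,0.4],[0,0,0]],[-1,[0,0,0.43],[0,0,0]],[-1,[0,0,0.43],[0,0,0]]]'

```text
t: 14.58
tool_pos: [0.5418, 0.3567, 0.1794]
tool_rot: [2.204, 2.234, 0.016]
contact_force: [0.6, 0.1, 0.2]
opening: 0.0852
grip_force: 0.0
```

jog_arm --deltas '[[-1,[0.02,-0.08,0],[0,0,0]],[-1,[0.06,-0.16,0],[0,0,0]],[-1,[0.1,-0.25,0],[0,0,0]],[-1,[0.14,-0.34,0],[0,0,0]],[-1,[0.18,-0.43,0],[0,0,0]],[-1,[0.22,-0.52,0],[0,0,0]],[-1,[0.25,-0.61,0],[0,0,0]],[-1,[0.25,-0.7,0],[0,0,0]],[-1,[0.25,-0.79,0],[0,0,0]],[-1,[0.25,-0.88,0],[0,0,0]],[-1,[0.25,-0.96,0],[0,0,0]],[-1,[0.25,-1,0],[0,0,0]]]'

```text
t: 15.58
tool_pos: [0.6376, -0.0482, 0.1702]
tool_rot: [-2.208, -2.232, 0.004]
contact_force: [0.4, 0.6, -0.3]
opening: 0.0856
grip_force: 0.0
```

jog_arm --deltas '[[-1,[0,-0.08,0],[0,0,0]],[-1,[0,-0.128,-0.05],[0,0,0]],[-1,[0,-0.128,-0.12],[0,0,0]],[-1,[0,-0.128,-0.2],[0,0,0]],[-1,[0,-0.128,-0.27],[0,0,0]],[-1,[0,-0.128,-0.295],[0,0,0]],[-1,[0,-0.128,-0.295],[0,0,0]]]'

```text
t: 16.17
tool_pos: [0.6352, -0.0946, 0.0494]
tool_rot: [-2.2, -2.231, 0.007]
contact_force: [-0.0, 0.9, 0.2]
opening: 0.0851
grip_force: 0.0
```

jog_arm --deltas '[[1,[0,0,0],[0,0,0]],[1,[0,0,0],[0,0,0]],[1,[0,0,0],[0,0,0]],[1,[0,0,0],[0,0,0]],[1,[0,0,0],[0,0,0]],[1,[0,0,0],[0,0,0]],[1,[0,0,0],[0,0,0]]]'

```text
t: 16.75
tool_pos: [0.6404, -0.0963, 0.0578]
tool_rot: [2.204, 2.235, 0.003]
contact_force: [-2.4, 0.9, 5.8]
opening: 0.0429
grip_force: 41.7
```

```bash
python3 tote.py
```

```text
(array([0.4896, 0.3032, 0.032 ]), np.float64(0.027132001125809175), array([ 271,  218,  143,  130, 9255], dtype=int32))
16.8 [ 0.6404 -0.0963  0.0578] [2.204  2.2346 0.0027]
```

jog_arm --deltas '[[1,[0,0,0.05],[0,0,0]],[1,[0,0,0.12],[0,0,0]],[1,[0,0,0.2],[0,0,0]],[1,[0,0.02,0.28],[0,0,0]],[1,[-0.03,0.08,0.3],[0,0,0]],[1,[-0.06,0.16,0.3],[0,0,0]],[1,[-0.09,0.24,0.3],[0,0,0]],[1,[-0.12,0.32,0.3],[0,0,0]],[1,[-0.15,0.4,0.3],[0,0,0]],[1,[-0.18,0.48,0.3],[0,0,0]],[1,[-0.21,0.55,0.3],[0,0,0]],[1,[-0.24,0.6,0.3],[0,0,0]]]'

```text
t: 17.8
tool_pos: [0.5422, 0.1462, 0.1756]
tool_rot: [2.204, 2.238, 0.003]
contact_force: [-0.4, 0.7, -1.7]
opening: 0.0429
grip_force: 41.0
```

jog_arm --deltas '[[1,[-0.04,0.08,0],[0,0,0]],[1,[-0.08,0.16,0],[0,0,0]],[1,[-0.12,0.24,0],[0,0,0]],[1,[-0.16,0.32,0],[0,0,0]],[1,[-0.2,0.39,0],[0,0,0]],[1,[-0.23,0.45,0],[0,0,0]],[1,[-0.25,0.49,0],[0,0,0]],[1,[-0.264,0.515,0],[0,0,0]],[1,[-0.264,0.521,0],[0,0,0]],[1,[-0.264,0.521,0],[0,0,0]]]'

```text
t: 18.63
tool_pos: [0.4375, 0.3525, 0.1752]
tool_rot: [2.205, 2.237, 0.001]
contact_force: [-0.0, 0.1, -1.4]
opening: 0.0425
grip_force: 41.0
```

```bash
python3 - <<'E'
from h import *
o=ctrl.get_obs();print(o["t"],o["tool_pos"],o["opening"],o["grip_force"])
c=ctrl.get_calibration("wrist");im=ctrl.get_image("wrist");s=ctrl.get_image("scene")
a=cv2.resize(im,(512,384));b=cv2.resize(s[170:370,240:430],(285,384))
cv2.imwrite("pics/w8.png",np.hstack([a,b[:, :]])[:,:,::-1]); np.savez("w8.npz",im=im,**c)
E
```

```text
18.6333 [0.43749211 0.35250433 0.1751534 ] 0.04247254541817782 41.030319929122925
```

View pics/w8.png

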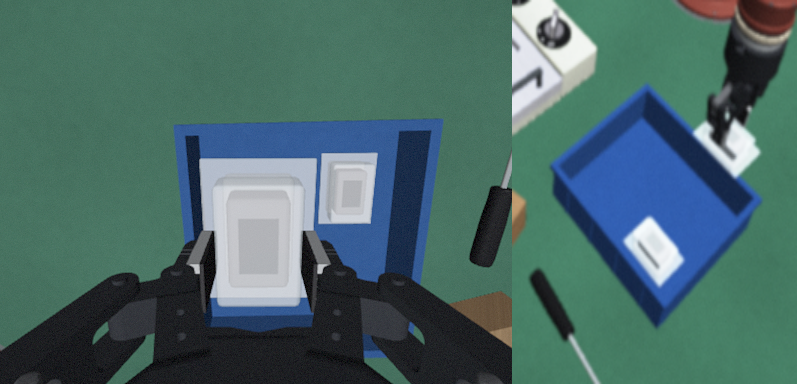

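Pack 1 lies flat, but the tote has been knocked: its lip is now at wrist (176,126)/(442,120). I'll recompute its pose.

```bash
python3 - <<'E'
from h import *
w=np.load("w8.npz");W=dict(K=w["K"],extrinsics=w["extrinsics"])
np.set_printoptions(precision=4,suppress=True)
print(ray(W,[[176,126],[442,120]],.07)); print("pack1",ray(W,[[321,153],[377,153],[371,223],[319,223]],.024), ray(W,[[321,153],[377,153],[371,223],[319,223]],.024).mean(0))
E
python3 tote.py
```

```text
[[0.3609 0.4045 0.07  ]
 [0.6056 0.4134 0.07  ]]
pack1 [[0.5064 0.3751 0.024 ]
 [0.5681 0.376  0.024 ]
 [0.5711 0.2937 0.024 ]
 [0.51   0.2928 0.024 ]] [0.5389 0.3344 0.024 ]
(array([0.4901, 0.2799, 0.0341]), np.float64(0.02736699292567109), array([ 266,  213,  141,  127, 8899], dtype=int32))
18.7833 [0.438  0.3514 0.1749] [ 2.2075  2.2347 -0.0001]
```

jog_arm --deltas '[[1,[0,-0.06,-0.03],[0,0,0]],[1,[0,-0.06,-0.1],[0,0,0]],[1,[0,-0.06,-0.18],[0,0,0]],[1,[0,-0.06,-0.26],[0,0,0]],[1,[0,-0.06,-0.33],[0,0,0]],[1,[0,-0.06,-0.38],[0,0,0]],[1,[0,-0.06,-0.41],[0,0,0]],[1,[0,-0.06,-0.425],[0,0,0]],[1,[0,-0.06,-0.43],[0,0,0]],[1,[0,-0.06,-0.43],[0,0,0]]]'

```text
t: 19.62
tool_pos: [0.4382, 0.3284, 0.0037]
tool_rot: [2.207, 2.236, 0.002]
contact_force: [0.4, 0.6, -0.8]
opening: 0.0426
grip_force: 41.0
```

jog_arm --deltas '[[-0.4,[0,0,0],[0,0,0]],[-0.4,[0,0,0],[0,0,0]],[-0.4,[0,0,0],[0,0,0]],[-0.4,[0,0,0],[0,0,0]],[-0.4,[0,0,0.05],[0,0,0]],[-0.4,[0,0,0.13],[0,0,0]],[-0.4,[0,0,0.22],[0,0,0]],[-0.4,[0,0,0.31],[0,0,0]],[-1,[0,0,0.4],[0,0,0]],[-1,[0,0,0.43],[0,0,0]],[-1,[0,0,0.43],[0,0,0]]]'

```text
t: 20.53
tool_pos: [0.44, 0.33, 0.1808]
tool_rot: [2.204, 2.235, 0.015]
contact_force: [0.7, 0.2, 0.3]
opening: 0.0852
grip_force: 0.0
```

jog_arm --deltas '[[-1,[0.02,-0.06,0],[0,0,0]],[-1,[0.05,-0.14,0],[0,0,0]],[-1,[0.08,-0.23,0],[0,0,0]],[-1,[0.11,-0.32,0],[0,0,0]],[-1,[0.14,-0.41,0],[0,0,0]],[-1,[0.17,-0.5,0],[0,0,0]],[-1,[0.2,-0.59,0],[0,0,0]],[-1,[0.23,-0.68,0],[0,0,0]],[-1,[0.26,-0.77,0],[0,0,0]],[-1,[0.288,-0.86,0],[0,0,0]],[-1,[0.288,-0.94,0],[0,0,0]],[-1,[0.288,-1,0],[0,0,0]]]'

```text
t: 21.53
tool_pos: [0.5515, -0.0741, 0.1722]
tool_rot: [-2.206, -2.233, 0.004]
contact_force: [0.0, 0.3, -0.6]
opening: 0.0856
grip_force: 0.0
```

jog_arm --deltas '[[-1,[0,-0.08,0],[0,0,0]],[-1,[0,-0.16,0],[0,0,0]],[-1,[0,-0.23,0],[0,0,0]],[-1,[0,-0.28,0],[0,0,0]],[-1,[0,-0.294,-0.04],[0,0,0]],[-1,[0,-0.294,-0.12],[0,0,0]],[-1,[0,-0.294,-0.2],[0,0,0]],[-1,[0,-0.294,-0.27],[0,0,0]],[-1,[0,-0.294,-0.3],[0,0,0]],[-1,[0,-0.294,-0.3],[0,0,0]]]'

```text
t: 22.37
tool_pos: [0.5485, -0.1873, 0.049]
tool_rot: [-2.199, -2.229, 0.005]
contact_force: [-0.6, -0.0, -0.4]
opening: 0.0858
grip_force: 0.0
```

jog_arm --deltas '[[1,[0,0,0],[0,0,0]],[1,[0,0,0],[0,0,0]],[1,[0,0,0],[0,0,0]],[1,[0,0,0],[0,0,0]],[1,[0,0,0],[0,0,0]],[1,[0,0,0],[0,0,0]],[1,[0,0,0],[0,0,0]]]'

```text
t: 22.95
tool_pos: [0.554, -0.19, 0.0576]
tool_rot: [2.204, 2.234, 0.002]
contact_force: [-2.0, 1.1, 6.1]
opening: 0.0424
grip_force: 41.5
```

```bash
python3 tote.py
```

```text
(array([0.4896, 0.2791, 0.0401]), np.float64(0.027408675430380156), array([ 266,  213,  141,  127, 8376], dtype=int32))
23.0 [ 0.554  -0.19    0.0576] [2.2035 2.2342 0.0015]
```

jog_arm --deltas '[[1,[0,0,0.05],[0,0,0]],[1,[0,0,0.12],[0,0,0]],[1,[0,0,0.2],[0,0,0]],[1,[0,0.02,0.28],[0,0,0]],[1,[-0.01,0.08,0.3],[0,0,0]],[1,[-0.02,0.16,0.3],[0,0,0]],[1,[-0.03,0.24,0.3],[0,0,0]],[1,[-0.04,0.32,0.3],[0,0,0]],[1,[-0.05,0.4,0.3],[0,0,0]],[1,[-0.06,0.48,0.3],[0,0,0]],[1,[-0.08,0.55,0.3],[0,0,0]],[1,[-0.105,0.6,0.3],[0,0,0]]]'

```text
t: 24.0
tool_pos: [0.5103, 0.053, 0.1755]
tool_rot: [2.204, 2.238, 0.002]
contact_force: [-0.4, -1.2, -1.6]
opening: 0.043
grip_force: 41.0
```

jog_arm --deltas '[[1,[0,0.08,0],[0,0,0]],[1,[0,0.16,0],[0,0,0]],[1,[0,0.24,0],[0,0,0]],[1,[0,0.31,0],[0,0,0]],[1,[0,0.36,0],[0,0,0]],[1,[0,0.4,0],[0,0,0]],[1,[0,0.42,0],[0,0,0]],[1,[0,0.427,0],[0,0,0]],[1,[0,0.427,0],[0,0,0]]]'

```text
t: 24.75
tool_pos: [0.5106, 0.2216, 0.1751]
tool_rot: [2.205, 2.237, 0.0]
contact_force: [0.1, -0.8, -0.7]
opening: 0.043
grip_force: 41.1
```

```bash
python3 - <<'E'
from h import *
o=ctrl.get_obs();print(o["t"],o["tool_pos"],o["opening"],o["grip_force"])
c=ctrl.get_calibration("wrist");im=ctrl.get_image("wrist");s=ctrl.get_image("scene")
a=cv2.resize(im,(512,384));b=cv2.resize(s[170:370,240:430],(285,384))
cv2.imwrite("pics/w9.png",np.hstack([a,b[:, :]])[:,:,::-1]); np.savez("w9.npz",im=im,**c)
E
```

```text
24.75 [0.51056873 0.22163067 0.17505312] 0.04298120632544974 41.05484962463379
```

View pics/w9.png

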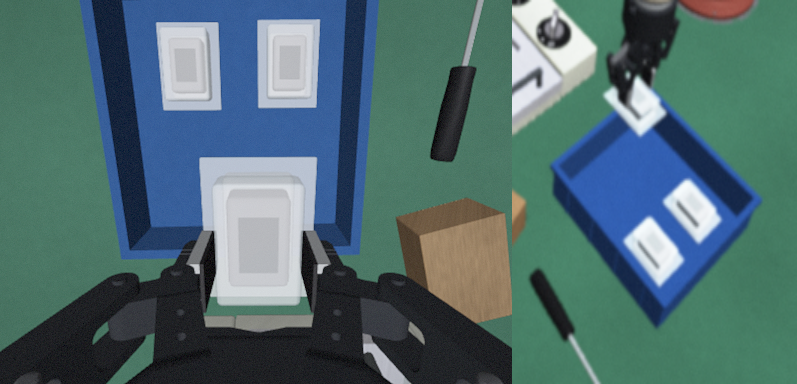

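Both packs lie flat side by side, and the near lip is at (122,258)–(360,254). I'll check the near clearance.

```bash
python3 - <<'E'
from h import *
w=np.load("w9.npz");W=dict(K=w["K"],extrinsics=w["extrinsics"])
np.set_printoptions(precision=4,suppress=True)
print(ray(W,[[122,258],[360,254]],.07)); print("rims",ray(W,[[163,109],[221,110],[258,106],[318,108]],.024))
E
```

```text
[[0.3693 0.1378 0.07  ]
 [0.6177 0.146  0.07  ]]
rims [[0.4088 0.2885 0.024 ]
 [0.4702 0.2883 0.024 ]
 [0.5094 0.293  0.024 ]
 [0.5729 0.2918 0.024 ]]
```

jog_arm --deltas '[[1,[0,0,-0.03],[0,0,0]],[1,[0,0,-0.1],[0,0,0]],[1,[0,0,-0.18],[0,0,0]],[1,[0,0,-0.26],[0,0,0]],[1,[0,0,-0.33],[0,0,0]],[1,[0,0,-0.38],[0,0,0]],[1,[0,0,-0.41],[0,0,0]],[1,[0,0,-0.425],[0,0,0]],[1,[0,0,-0.43],[0,0,0]],[1,[0,0,-0.43],[0,0,0]]]'

```text
t: 25.68
tool_pos: [0.5112, 0.2214, 0.0034]
tool_rot: [2.206, 2.236, 0.001]
contact_force: [-0.2, 0.1, -0.7]
opening: 0.0427
grip_force: 41.0
```

jog_arm --deltas '[[-0.4,[0,0,0],[0,0,0]],[-0.4,[0,0,0],[0,0,0]],[-0.4,[0,0,0],[0,0,0]],[-0.4,[0,0,0],[0,0,0]],[-0.4,[0,0,0.05],[0,0,0]],[-0.4,[0,0,0.13],[0,0,0]],[-0.4,[0,0,0.22],[0,0,0]],[-0.4,[0,0,0.31],[0,0,0]],[-1,[0,0,0.4],[0,0,0]],[-1,[0,0,0.43],[0,0,0]],[-1,[0,0,0.43],[0,0,0]]]'

```text
t: 26.6
tool_pos: [0.5136, 0.2224, 0.1808]
tool_rot: [2.202, 2.233, 0.014]
contact_force: [0.1, 0.0, -0.1]
opening: 0.0855
grip_force: 0.0
```

```bash
python3 - <<'E'
from h import *
o=ctrl.get_obs();print(o["t"],o["tool_pos"],o["tool_rot"],o["q"])
E
```

```text
26.6 [0.51357727 0.22243738 0.18081723] [2.20249843 2.23309325 0.01388519] [ 2.75766075e-01 -1.00613168e-01  1.78958933e+00 -1.90468341e-05
  1.44242354e+00  2.61973487e-01]
```

jog_arm --deltas '[[-1,[-0.01,-0.06,0],[0,0,-0.03]],[-1,[-0.03,-0.14,0],[0,0,-0.06]],[-1,[-0.05,-0.23,0],[0,0,-0.09]],[-1,[-0.07,-0.32,0],[0,0,-0.12]],[-1,[-0.09,-0.41,0],[0,0,-0.15]],[-1,[-0.11,-0.5,0],[0,0,-0.167]],[-1,[-0.13,-0.59,0],[0,0,-0.167]],[-1,[-0.15,-0.68,0],[0,0,-0.167]],[-1,[-0.165,-0.77,0],[0,0,-0.167]],[-1,[-0.165,-0.85,0],[0,0,-0.167]],[-1,[-0.165,-0.91,0],[0,0,-0.167]],[-1,[-0.165,-0.95,0],[0,0,-0.167]]]'

```text
t: 27.6
tool_pos: [0.4432, -0.1603, 0.1727]
tool_rot: [-2.711, -1.583, 0.003]
contact_force: [-0.5, -0.5, 0.4]
opening: 0.0857
grip_force: 0.0
```

jog_arm --deltas '[[-1,[0,-0.05,0],[0,0,0]],[-1,[0,-0.088,0],[0,0,0]],[-1,[0,-0.088,-0.06],[0,0,0]],[-1,[0,-0.088,-0.14],[0,0,0]],[-1,[0,-0.088,-0.22],[0,0,0]],[-1,[0,-0.088,-0.27],[0,0,0]],[-1,[0,-0.088,-0.3],[0,0,0]],[-1,[0,-0.088,-0.3],[0,0,0]]]'

```text
t: 28.27
tool_pos: [0.4413, -0.1917, 0.0501]
tool_rot: [-2.704, -1.584, 0.006]
contact_force: [-0.5, -0.2, -0.0]
opening: 0.0857
grip_force: 0.0
```

jog_arm --deltas '[[1,[0,0,0],[0,0,0]],[1,[0,0,0],[0,0,0]],[1,[0,0,0],[0,0,0]],[1,[0,0,0],[0,0,0]],[1,[0,0,0],[0,0,0]],[1,[0,0,0],[0,0,0]],[1,[0,0,0],[0,0,0]],[1,[0,0,0],[0,0,0]]]' --squeeze 30

```text
t: 28.93
tool_pos: [0.444, -0.1933, 0.0559]
tool_rot: [-2.709, -1.587, 0.002]
contact_force: [-5.0, 3.1, 6.7]
opening: 0.0113
grip_force: 30.3
```

jog_arm --deltas '[[1,[0,0,0],[0,0,-0.04]],[1,[0,0,0],[0,0,-0.08]],[1,[0,0,0],[0,0,-0.12]],[1,[0,0,0],[0,0,-0.16]],[1,[0,0,0],[0,0,-0.2]],[1,[0,0,0],[0,0,-0.24]],[1,[0,0,0],[0,0,-0.28]],[1,[0,0,0],[0,0,-0.32]],[1,[0,0,0],[0,0,-0.36]],[1,[0,0,0],[0,0,-0.4]],[1,[0,0,0],[0,0,-0.435]],[1,[0,0,0],[0,0,-0.445]]]'

```text
t: 29.93
tool_pos: [0.4439, -0.1933, 0.0559]
tool_rot: [-3.095, 0.535, 0.004]
contact_force: [-5.3, 2.9, 7.9]
opening: 0.0105
grip_force: 30.4
```

jog_arm --deltas '[[1,[0,0,0],[0,0,0]],[1,[0,0,0],[0,0,0]],[-1,[0,0,0],[0,0,0]],[-1,[0,0,0],[0,0,0]],[-1,[0,0,0],[0,0,0]],[-1,[0,0,0],[0,0,0]],[-1,[0,0,0],[0,0,0]],[-1,[0,0,0.08],[0,0,0]],[-1,[0,0,0.16],[0,0,0]],[-1,[0,0,0.24],[0,0,0]],[-1,[0,0,0.3],[0,0,0]],[-1,[0,0,0.3],[0,0,0]]]'

```text
t: 30.93
tool_pos: [0.4477, -0.1957, 0.1818]
tool_rot: [3.092, -0.528, 0.016]
contact_force: [1.2, -0.3, 0.1]
opening: 0.0856
grip_force: 0.0
```

```bash
python3 - <<'E'
from h import *
o=ctrl.get_obs();print(o["tool_pos"],o["tool_rot"])
c=ctrl.get_calibration("wrist");im=ctrl.get_image("wrist");s=ctrl.get_image("scene")
a=cv2.resize(im,(512,384));b=cv2.resize(s[170:370,240:430],(285,384))
cv2.imwrite("pics/w10.png",np.hstack([a,b])[:,:,::-1]); np.savez("w10.npz",im=im,**c)
E
```

```text
[ 0.44773369 -0.19565942  0.18181371] [ 3.092451   -0.52789049  0.01646798]
```

View pics/w10.png

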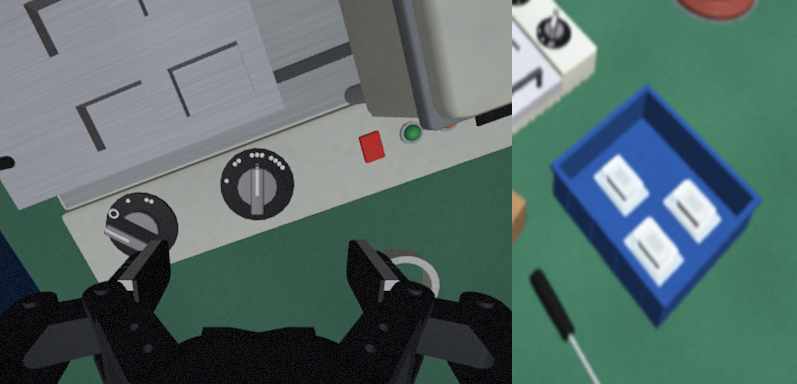

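The dwell index is at three pips, and all three packs are flat in the tote. I'll check the mode index angle, with line ends at about (131,240) and (104,231), by ray.

```bash
python3 - <<'E'
from h import *
w=np.load("w10.npz");W=dict(K=w["K"],extrinsics=w["extrinsics"])
ang=lambda a,b:np.degrees(np.arctan2(*(ray(W,[b],.1)-ray(W,[a],.1))[0,1::-1]))
print("mode idx",ang((131,240),(104,231)),"expect 40.8; dwell",ang((257,197),(257,165)),"expect -19.2")
for m in(0,.2,.698):
    a=.0145+.698-m; c=np.array([.4425,-.0636,.1]); d=np.array([np.cos(a),np.sin(a),0])
    print(m,proj(W,[c+.003*d,c+.022*d]))
im=w["im"]
crop(im,80,170,220,100,3.6,"pics/w10c.png")
E
```

```text
mode idx 49.95085379142842 expect 40.8; dwell -19.437093284860477 expect -19.2
0 [[123.54166104 238.68001655]
 [104.59959086 229.30215662]]
0.2 [[123.85208008 238.19846972]
 [106.83982941 225.69730637]]
0.698 [[125.04932163 237.36991177]
 [115.67095011 219.44655318]]
```

View pics/w10c.png

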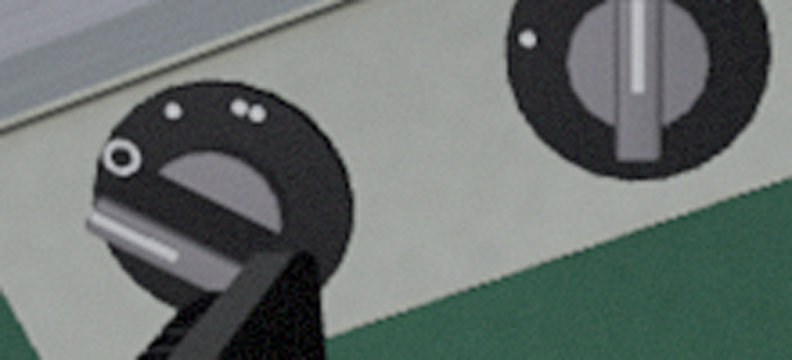

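Mode is still at the circle; the line matches the m=0 prediction. Next, the handle.

jog_arm --deltas '[[-1,[0.03,0.05,0],[0,0,0.03]],[-1,[0.08,0.12,0],[0,0,0.06]],[-1,[0.13,0.19,0],[0,0,0.09]],[-1,[0.18,0.26,0],[0,0,0.112]],[-1,[0.23,0.33,0],[0,0,0.112]],[-1,[0.28,0.4,0],[0,0,0.112]],[-1,[0.33,0.47,0],[0,0,0.112]],[-1,[0.37,0.52,0],[0,0,0.112]],[-1,[0.37,0.537,0],[0,0,0.112]],[-1,[0.37,0.537,0],[0,0,0.112]]]'

```text
t: 31.87
tool_pos: [0.5915, 0.0228, 0.1723]
tool_rot: [-3.141, -0.026, 0.007]
contact_force: [-0.9, 0.9, -0.0]
opening: 0.0854
grip_force: 0.0
```

jog_arm --deltas '[[-1,[0,0,-0.06],[0,0,0]],[-1,[0,0,-0.14],[0,0,0]],[-1,[0,0,-0.2],[0,0,0]],[-1,[0,0,-0.24],[0,0,0]],[-1,[0,0,-0.258],[0,0,0]],[-1,[0,0,-0.258],[0,0,0]],[1,[0,0,-0.258],[0,0,0]],[1,[0,0,-0.258],[0,0,0]],[1,[0,0,-0.258],[0,0,0]],[1,[0,0,-0.258],[0,0,0]],[1,[0,0,-0.258],[0,0,0]],[1,[0,0,-0.258],[0,0,0]]]' --squeeze 40

```text
t: 32.87
tool_pos: [0.593, 0.0215, 0.0724]
tool_rot: [-3.141, -0.021, -0.002]
contact_force: [-0.1, 12.6, 3.7]
opening: 0.0124
grip_force: 6.8
```

jog_arm --deltas '[[1,[0,0,0],[0,0,0]],[1,[0,0,0],[0,0,0]]]'

```text
t: 33.03
tool_pos: [0.593, 0.0214, 0.0726]
tool_rot: [-3.141, -0.022, -0.002]
contact_force: [-1.7, 1.5, 5.1]
opening: 0.01
grip_force: 39.2
```

jog_arm --deltas '[[1,[0,-0.03,0],[0,0,0]],[1,[0,-0.08,0],[0,0,0]],[1,[0.002,-0.14,0],[0,0,0]],[1,[0.003,-0.2,0],[0,0,0]],[1,[0.004,-0.26,0],[0,0,0]],[1,[0.005,-0.32,0],[0,0,0]],[1,[0.006,-0.38,0],[0,0,0]],[1,[0.007,-0.43,0],[0,0,0]],[1,[0.008,-0.48,0],[0,0,0]],[1,[0.008,-0.51,0],[0,0,0]],[1,[0.008,-0.54,0],[0,0,0]],[1,[0.008,-0.555,0],[0,0,0]]]'

```text
t: 34.03
tool_pos: [0.5967, -0.1976, 0.0726]
tool_rot: [-3.132, -0.019, -0.003]
contact_force: [1.3, 26.4, 12.0]
opening: 0.0098
grip_force: 41.2
```

jog_arm --deltas '[[1,[0,-0.003,0],[0,0,0]],[1,[0,-0.003,0],[0,0,0]],[1,[0,-0.003,0],[0,0,0]]]'

```text
t: 34.28
tool_pos: [0.5967, -0.1975, 0.0726]
tool_rot: [-3.133, -0.023, -0.002]
contact_force: [1.0, 13.1, 9.1]
opening: 0.0096
grip_force: 40.6
```

The shuttle moved 0.219 m and met its stop. I'll release, lift and go to the mode knob.

jog_arm --deltas '[[-1,[0,0.008,0],[0,0,0]],[-1,[0,0.008,0],[0,0,0]],[-1,[0,0.008,0],[0,0,0]],[-1,[0,0.008,0],[0,0,0]],[-1,[0,0.008,0],[0,0,0]],[-1,[0,0.008,0.05],[0,0,0]],[-1,[0,0.008,0.12],[0,0,0]],[-1,[0,0.008,0.2],[0,0,0]],[-1,[0,0.008,0.26],[0,0,0]],[-1,[0,0.008,0.26],[0,0,0]]]'

```text
t: 35.12
tool_pos: [0.599, -0.2009, 0.1832]
tool_rot: [3.136, 0.021, 0.016]
contact_force: [1.0, -0.2, 1.0]
opening: 0.0853
grip_force: 0.0
```

```bash
python3 - <<'E'
from h import *
o=ctrl.get_obs();print(o["tool_pos"],o["tool_rot"],o["q"])
# handle in side view: compare handle position with expected home position
D=ctrl.get_calibration("side");im=ctrl.get_image("side").astype(int).sum(2)
p=(.5954,-.1421,.0145)
for s in(.2,.212,.22,.225):
    h=proj(D,T(p,[[x,.164-s,.11] for x in np.linspace(-.04,.04,15)])).round().astype(int)
    print(s,[int(im[v,u]) for u,v in h], h[0],h[-1])
E
```

```text
[ 0.59899041 -0.20091734  0.18319178] [3.13619241 0.02070047 0.01598516] [-4.41170781e-01  6.83434168e-02  1.61859892e+00 -3.59071879e-04
  1.44317075e+00  1.11646838e+00]
0.2 [553, 577, 565, 580, 569, 581, 571, 586, 564, 581, 569, 578, 397, 197, 377] [259 154] [232 147]
0.212 [327, 274, 312, 279, 326, 280, 322, 276, 320, 283, 299, 263, 289, 221, 205] [260 152] [234 145]
0.22 [264, 332, 282, 333, 278, 261, 283, 251, 281, 266, 312, 264, 302, 258, 303] [261 150] [235 143]
0.225 [390, 446, 386, 447, 417, 359, 415, 364, 421, 361, 423, 390, 443, 383, 441] [262 149] [236 142]
```

jog_arm --deltas '[[-1,[-0.04,0.03,0],[0,0,0.03]],[-1,[-0.09,0.08,0],[0,0,0.06]],[-1,[-0.14,0.13,0],[0,0,0.09]],[-1,[-0.2,0.18,0],[0,0,0.12]],[-1,[-0.26,0.23,0],[0,0,0.15]],[-1,[-0.32,0.28,0],[0,0,0.18]],[-1,[-0.36,0.32,0],[0,0,0.21]],[-1,[-0.381,0.337,0],[0,0,0.222]],[-1,[-0.381,0.337,0],[0,0,0.222]],[-1,[-0.381,0.337,0],[0,0,0.222]]]'

```text
t: 36.0
tool_pos: [0.4428, -0.064, 0.1746]
tool_rot: [-2.945, -1.092, 0.002]
contact_force: [0.5, -0.4, 0.2]
opening: 0.0853
grip_force: 0.0
```

jog_arm --deltas '[[-1,[0,0,-0.06],[0,0,0]],[-1,[0,0,-0.14],[0,0,0]],[-1,[0,0,-0.22],[0,0,0]],[-1,[0,0,-0.27],[0,0,0]],[-1,[0,0,-0.298],[0,0,0]],[-1,[0,0,-0.298],[0,0,0]]]'

```text
t: 36.5
tool_pos: [0.4412, -0.0639, 0.053]
tool_rot: [-2.942, -1.09, 0.009]
contact_force: [-0.1, 0.1, 0.8]
opening: 0.0858
grip_force: 0.0
```

jog_arm --deltas '[[1,[0,0,0],[0,0,0]],[1,[0,0,0],[0,0,0]],[1,[0,0,0],[0,0,0]],[1,[0,0,0],[0,0,0]],[1,[0,0,0],[0,0,0]],[1,[0,0,0],[0,0,0]],[1,[0,0,0],[0,0,0]],[1,[0,0,0],[0,0,0]]]' --squeeze 30

```text
t: 37.17
tool_pos: [0.4425, -0.0626, 0.0575]
tool_rot: [-2.941, -1.092, 0.002]
contact_force: [-4.9, 6.1, 8.5]
opening: 0.0109
grip_force: 30.9
```

jog_arm --deltas '[[1,[0,0,0],[0,0,-0.04]],[1,[0,0,0],[0,0,-0.08]],[1,[0,0,0],[0,0,-0.12]],[1,[0,0,0],[0,0,-0.16]],[1,[0,0,0],[0,0,-0.2]],[1,[0,0,0],[0,0,-0.24]],[1,[0,0,0],[0,0,-0.28]],[1,[0,0,0],[0,0,-0.32]],[1,[0,0,0],[0,0,-0.36]],[1,[0,0,0],[0,0,-0.4]],[1,[0,0,0],[0,0,-0.435]],[1,[0,0,0],[0,0,-0.446]]]'

```text
t: 38.17
tool_pos: [0.4426, -0.064, 0.0575]
tool_rot: [2.954, -1.068, -0.004]
contact_force: [-5.7, 1.6, 7.6]
opening: 0.0109
grip_force: 31.0
```

jog_arm --deltas '[[1,[0,0,0],[0,0,0]],[1,[0,0,0],[0,0,0]],[-1,[0,0,0],[0,0,0]],[-1,[0,0,0],[0,0,0]],[-1,[0,0,0],[0,0,0]],[-1,[0,0,0],[0,0,0]],[-1,[0,0,0],[0,0,0]],[-1,[0,0,0.08],[0,0,0]],[-1,[0,0,0.16],[0,0,0]],[-1,[0,0,0.24],[0,0,0]],[-1,[0,0,0.32],[0,0,0]],[-1,[0,0,0.36],[0,0,0]]]'

```text
t: 39.17
tool_pos: [0.4451, -0.0646, 0.2053]
tool_rot: [-2.956, 1.062, -0.01]
contact_force: [1.3, -0.3, -0.5]
opening: 0.0855
grip_force: 0.0
```

jog_arm --deltas '[[-1,[0,0,0.1],[0,0,0]],[-1,[0,0,0.2],[0,0,0]],[-1,[0,0,0.25],[0,0,0]],[-1,[0,0,0.25],[0,0,0]],[-1,[0,0,0.25],[0,0,0]],[-1,[0,0,0.25],[0,0,0]]]'

```text
t: 39.67
tool_pos: [0.4429, -0.0639, 0.2991]
tool_rot: [2.956, -1.063, -0.003]
contact_force: [-0.4, 0.6, -0.6]
opening: 0.085
grip_force: 0.0
```

```bash
python3 - <<'E'
from h import *
np.set_printoptions(precision=1,suppress=True,linewidth=150)
W=ctrl.get_calibration("wrist");im=ctrl.get_image("wrist")
g=im.astype(float).min(2)
# brightness along hypothetical index line for each knob angle (white index on bar top)
for n,c,off in(("mode",(.4425,-.0636),.698),("dwell",(.4444,-.1935),1.047)):
    th=np.arange(-.2,2.4,.1); sc=[]
    for t in th:
        a=.0145+off-t; P=[[c[0]+r*np.cos(a),c[1]+r*np.sin(a),.1] for r in np.linspace(.008,.02,12)]
        uv=proj(W,P).astype(np.float32); sc.append(cv2.remap(g.astype(np.float32),uv[:,0],uv[:,1],1).mean())
    print(n,proj(W,[*c,.1]),"best",th[np.argmax(sc)],np.array(sc))
p=(.5954,-.1421,.0145)
for s in(.19,.2,.208,.214,.22,.226,.232):
    h=proj(W,T(p,[[x,.164-s,.116] for x in np.linspace(-.04,.04,15)])).astype(np.float32); print(s,cv2.remap(g.astype(np.float32),h[:,0],h[:,1],1).ravel())
E
```

```text
mode [[257.5 165.6]] best 1.5000000000000002 [121.6 124.8 127.7 132.  134.  136.8 140.3 142.3 143.2 143.3 142.6 139.2 135.1 132.8 147.  169.1 202.1 204.8 171.7 144.7 133.7 135.  136.2 137.9
 138.3 140.3]
dwell [[339.9  96.3]] best 1.4000000000000001 [116.8 116.7 115.2 113.4 110.9 108.  103.7  97.   92.5  85.5  78.2  82.6  99.7 126.1 144.  170.4 208.1 193.4 151.7 121.4  91.6  84.7  84.1  81.6
  80.3  79.1]
0.19 [151.5 149.7 149.3 151.9 150.2 149.1 153.1   0.    0.    0.    0.    0.    0.    0.    0. ]
0.2 [168.6 171.3 173.  170.5 171.5   0.    0.    0.    0.    0.    0.    0.    0.    0.    0. ]
0.208 [167.9 169.9 170.5 170.1   0.    0.    0.    0.    0.    0.    0.    0.    0.    0.    0. ]
0.214 [66.1 63.6 61.7  0.   0.   0.   0.   0.   0.   0.   0.   0.   0.   0.   0. ]
0.22 [70.2 69.5  0.   0.   0.   0.   0.   0.   0.   0.   0.   0.   0.   0.   0. ]
0.226 [166.4   0.    0.    0.    0.    0.    0.    0.    0.    0.    0.    0.    0.    0.    0. ]
0.232 [45.9  0.   0.   0.   0.   0.   0.   0.   0.   0.   0.   0.   0.   0.   0. ]
```

```bash
python3 -c "
from station import ctrl
print(ctrl.finish_job())"
```

```text
the job is handed in; nothing more can be done
None
```

I completed every step and handed the job in; `finish_job()` returned no verdict. The last camera checks show mode at two pips, dwell at three pips and the shuttle home. An earlier view showed all three packs flat, side by side, in the tote, and I never moved the tape, screwdriver or carton.

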